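# Third hand for nailing on a drawer front

### The job

A small shop drawer without its front sits in the assembly jig: set the thick spacer block down flat on the drawer's floor, crosswise between its two sides and about midway front to back, and let go of it. Then stand the thin, taller front board upright on the jig's base board against the drawer's open end, square and with its ends flush with the drawer's sides, and press it on with a steady push of about 11 newtons, which moves the sprung drawer back about 11 mm; never drive the springs to their end stop. Keep that push up for a couple of seconds and finish while still holding the board pressed so that it can be nailed, and leave the glue bottle, screwdriver and tape measure alone.

Things in the scene. Friction and masses are not known exactly. Their poses are not given: they have to be found in the camera images.
- drawer_mouth (a point): Pale wooden drawer without its front, 130 deep (x) x 150 wide (y) x 40 mm high, open at the top and at the end facing the robot. Floor 6 mm, sides and back 10 mm thick (inside 120 x 130 x 34 mm). Origin: middle of the open end, at the underside, 15 mm above the bench; x points into the drawer (the push direction), y across, z up. Slides only along x, on springs.
- jig: Jig fixed to the bench, in another place and yaw each run: white base board 15 mm thick, 200 mm wide, reaching 60 mm out before the drawer's open end (there the front board stands); a fence with springs behind the drawer; low strips outside the drawer's sides, from 42 mm behind the open end. Origin: 15 mm under the drawer's origin when the springs are at rest, same axes.
- drawer (a joint): How far the drawer has been pushed back against the jig's springs, in m: 0 at rest, 0.024 at the hard end stop. The springs give 1 N per mm with no preload (friction about 0.2 N), so the reading tells the push on the drawer: 0.011 is about 11 N.
- spacer_center (a point): Centre of the spacer block, a darker solid wood block 40 thick (x) x 122 long (y) x 45 mm high (z), about 0.14 kg, lying on the bench. It fits between the drawer's sides with 4 mm to spare at each end; grip it across the 40 mm.
- front_center (a point): Centre of the drawer's front board, a pale wooden board 18 thick (x) x 150 long (y) x 60 mm high (z), about 0.12 kg, standing on its long edge on the bench (so this point is 30 mm above what it stands on). Either face may go against the drawer; grip it across the 18 mm, from above.
- front: The same front board; origin at the middle of its underside, same axes.
- glue: Bystander: white glue bottle, 60 mm across, 180 mm tall; origin under its centre.
- screwdriver: Bystander: screwdriver lying on the bench, far right.
- tape: Bystander: black tape measure, 70 x 35 x 65 mm, standing on the bench at the far left; origin under its centre.
- spacer: The same spacer block; origin at the middle of its underside, same axes.
Things that resemble listed ones, but are neither listed nor needed, are in the scene too. Of the things that look like the front, take the one that is farthest from the robot's base at the start.

How it is judged:
On the way, in this order (a step that is already met when the one before it is completed fails the run):
1. the spacer lies flat on the drawer's floor, crosswise between the sides, about midway, let go (x of spacer_center in the frame of drawer_mouth between 0.03 and 0.09 m and y of spacer_center in the frame of drawer_mouth between -0.008 and 0.008 m and z of spacer_center in the frame of drawer_mouth between 0.022 and 0.035 m and angle between the y axis of spacer_center and the y axis of drawer_mouth, either way round below 0.12 rad and angle between spacer_center's own z axis and vertical below 0.1 rad and contact force between the fingers and spacer below 0.3 N), for 0.3 s.
2. the front board is pressed on square and flush with 6 to 16 N for a second (contact force between front and drawer between 6 and 16 N and contact force between the fingers and front above 3 N and x of front_center in the frame of drawer_mouth between -0.016 and -0.003 m and y of front_center in the frame of drawer_mouth between -0.007 and 0.007 m and z of front_center in the frame of drawer_mouth between 0.024 and 0.037 m and angle between the y axis of front_center and the y axis of drawer_mouth, either way round below 0.06 rad and angle between front_center's own z axis and vertical below 0.08 rad), for 1 s.
At the end, for the whole second after the job is handed in: The fingers hold the front board on the drawer's open end with 6 to 16 N, at rest, upright (0.08 rad), square (0.06 rad), down on the base board (6 mm), ends flush within 7 mm; the spacer lies on the drawer floor between the sides, square (0.12 rad), within 30 mm of mid-depth (all of step 2 and x of spacer_center in the frame of drawer_mouth between 0.03 and 0.09 m and y of spacer_center in the frame of drawer_mouth between -0.008 and 0.008 m and z of spacer_center in the frame of drawer_mouth between 0.022 and 0.035 m and angle between the y axis of spacer_center and the y axis of drawer_mouth, either way round below 0.12 rad and angle between spacer_center's own z axis and vertical below 0.1 rad and linear speed of front below 0.01 m/s and velocity of joint drawer below 0.005 m/s); the arm keeps its last pose, push and grip.
It fails at once if the springs are driven to (within 2 mm of) their end stop (value of joint drawer above 0.022 m).
It fails at once if the glue is moved more than 30 mm (distance of glue from where it was at the start of the episode above 0.03 m).
It fails at once if the screwdriver is moved more than 30 mm (distance of screwdriver from where it was at the start of the episode above 0.03 m).
It fails at once if the tape is moved more than 30 mm (distance of tape from where it was at the start of the episode above 0.03 m).
It also fails if it takes over 64 s, if anything falls off the work surface, if the arm or the gripper's body presses on something with over 40 N, if the wrist force passes 120 N, or if a joint passes its speed limit or range.

### The arm

A 7-joint arm with a two-finger parallel gripper is mounted at the origin on the work surface. World frame = base frame: x ahead of the robot, y to its left, z up, the work surface at z = 0. Lengths are in m, angles in rad, forces in N, time in s.
With the tool pointing down it reaches from about 0.4 to 0.85 m from the base axis. Payload 4.4 kg.
Tool frame: the origin (TCP) lies on the mounting face of the last link; the fingertips stand 199 mm ahead of it and the grasp point (between the pads) lies grip_point_offset ahead of it (grip_point_offset is the distance from the TCP to the grasp point, in m); y points along the fingers, z is the direction in which the jaws open and shut, and the axes are right-handed (so a half turn about y gives the same grasp; the last joint's range is limited). The gripper opens to 94 mm and grips with 3 to 60 N. Pads are 16 mm wide; open, the fingers measure 119 mm over their backs; the gripper's body (75 mm by 177 mm) begins 78 mm behind the grasp point.
Start: joints at [1.156, 0.628, 0.038, 1.517, -0.027, 0.996, -0.02], TCP at [0.222, -0.611, 0.405] pointing down, gripper open.
Joint ranges: [-3.06, 3.06], [-0.37, 2.12], [-1.25, 1.32], [0.18, 2.47], [-1.1, 4.24], [0.23, 1.98], [-2.94, 2.94]. Speed limits (rad/s): [2.57, 2.57, 3.14, 3.14, 3.14, 3.14, 3.14].

### API

Orientations are given as a rotation vector (axis times angle).
In Python, from rig import * gives the robot as it stands. The module is installed in compiled form; this text tells all that it offers.
- The arm moves only by the tool send_rows, never from a script. Its argument "rows" is a list of rows, each an object with "fingers": the finger opening in mm, from 0 to 94; "linear": the shift along the world's x, y, z in mm, a list of three; "twist": the turn about the world's z in rad. A call has 1 to 20 rows; each row is the pose to reach, as a shift and turn from the pose commanded when the call began; what a row does not reach only later rows make up. A row lasts 1/8 s, in which the tool goes at most 62.5 mm and 10.7 degrees, less where a joint would pass 70% of its speed; a pose out of reach is approached as far as the arm can. A call with a gripper value outside its range is refused whole. The fingers move at their own pace and stop on an object; "squeeze" is the grip in N (left out, the last holds). Time passes only in rows, so rows that repeat a pose let the fingers close. It gives the time, the measured TCP pose, the force and the opening at its end, in the units of the state.
- state(): the state, without advancing time (a new reading comes with each control period).
- get_image(name): name is "side" or "top" or "wrist"; returns the picture (400x640x3 uint8, red, green, blue); there is no depth.
- camera_params(name): a dict with "fovy" (degrees; the focal length in pixels is half the picture's height over the tangent of half this angle, whatever the lens; pixels are square), "cx", "cy" (the principal point, pixels), "R" (3x3) and "t" (3): a world point X has camera coordinates R X + t; the wrist camera has in their place "T_tool_cam" (4x4, takes a point from camera to tool coordinates, whose origin is the TCP and whose axes are the tool frame's). Camera axes: x right, y down, z forward; pixel columns grow to the right and rows downward; lengths in m; the calibration is good to about 2 mm. A picture is of the moment at which its call begins: read the wrist's pose just before it. camera_params takes no time and is no camera call.
- finish_job(): hands the job in, once; it reports no verdict.
The state is a dict: "time": time; "joints": joint angles; "joint_vel": joint speeds; "joint_efforts": joint torques, N m; "eef_pos": TCP position; "ee_rot": TCP orientation; "force": force on the tool from outside, world axes, zero at the start; "torque": the same for the moment, N m; "width": finger opening in m.
Only numpy, scipy, OpenCV 4.12 (cv2) and the standard library are available. Lean on these libraries where they do the work, as an engineer would, in place of code of your own. Each camera call takes 0.05 s, during which the arm holds its last target.

## Working session

There is one attempt and no reset: what is moved stays moved. The work goes in short steps, Python scripts to look and compute and a tool call to move; the robot and the scene stay as the last step left them, time stands still between calls to the robot, and variables do not carry over. Pictures are saved under pics/ and viewed, and the job is handed in when it is done.

Besides the shell and the picture viewer there is one more tool, called as name([rows], argument=value, ...), one row to a line, values as JSON. send_rows: Moves the arm, as the interface text tells. Its arguments: {"type":"object","properties":{"rows":{"type":"array"},"squeeze":{"type":"number"}},"required":["rows"]}

```bash
mkdir -p pics; python3 - <<'E'
from rig import *
import cv2, numpy as np
s=state();print({k:np.round(v,3).tolist() for k,v in s.items()})
for n in ["side","top","wrist"]:
    im=get_image(n); cv2.imwrite(f"pics/{n}0.png",im[:,:,::-1])
    c=camera_params(n);print(n,{k:np.round(v,3).tolist() for k,v in c.items()})
print([x for x in dir() if not x.startswith('_')])
E
```

```text
{'time': 0.0, 'joints': [1.156, 0.629, 0.038, 1.518, -0.027, 0.996, -0.02], 'joint_vel': [-0.0, 0.001, 0.001, -0.0, 0.001, -0.001, -0.002], 'joint_efforts': [-0.001, -54.973, 1.144, -18.663, -0.052, 0.024, 0.0], 'eef_pos': [0.222, -0.611, 0.404], 'ee_rot': [-0.358, 2.034, -2.03], 'force': [-0.041, -0.063, -0.372], 'torque': [0.0, -0.006, -0.009], 'width': 0.094}
side {'fovy': 54.399, 'cx': 314.737, 'cy': 204.682, 'R': [[-0.881, -0.472, 0.016], [-0.288, 0.51, -0.811], [0.375, -0.719, -0.585]], 't': [0.421, 0.144, 0.931]}
top {'fovy': 45.155, 'cx': 314.127, 'cy': 203.644, 'R': [[0.005, -1.0, 0.002], [-0.987, -0.005, -0.16], [0.16, -0.001, -0.987]], 't': [0.061, 0.458, 1.18]}
wrist {'fovy': 69.298, 'cx': 315.683, 'cy': 199.735, 'T_tool_cam': [[-0.0, 0.966, 0.259, -0.074], [0.0, -0.259, 0.966, 0.02], [1.0, 0.001, -0.0, 0.001], [0.0, 0.0, 0.0, 1.0]]}
['PlanningError', 'c', 'camera_params', 'cv2', 'finish_job', 'get_image', 'grip_point_offset', 'im', 'n', 'np', 's', 'state']
```

View pics/top0.png

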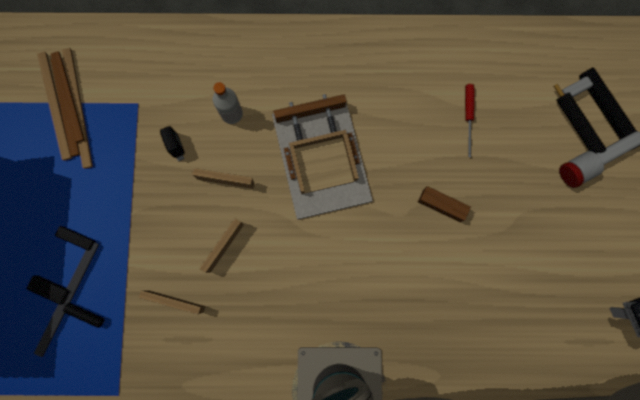

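View pics/side0.png

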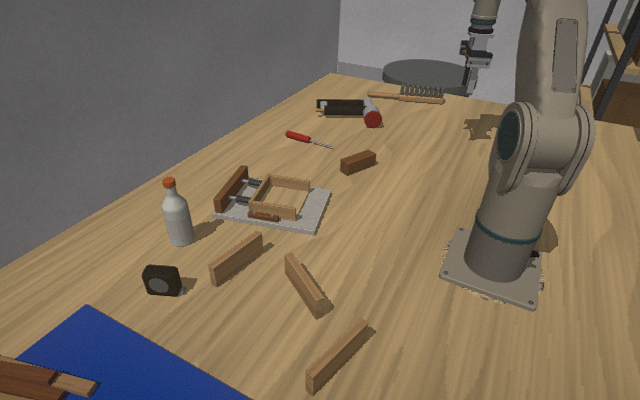

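View pics/wrist0.png

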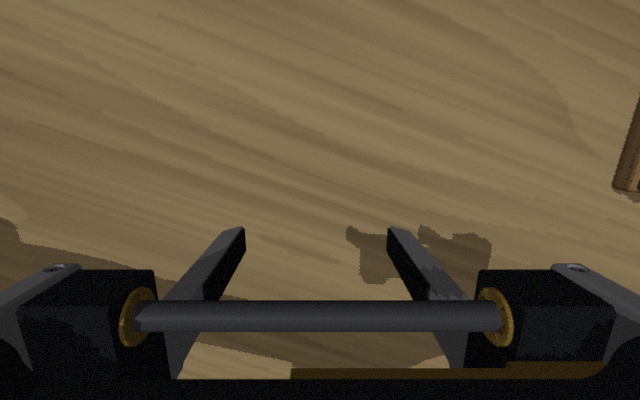

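```bash
cat > h.py <<'E'
import numpy as np, cv2
from rig import *
from scipy.spatial.transform import Rotation as Rn
def cam(n,s=None):
    c=camera_params(n); f=200/np.tan(np.radians(c['fovy'])/2)
    if 'R' in c: R=np.array(c['R']);t=np.array(c['t'])
    else:
        T=np.array(c['T_tool_cam']); W=np.eye(4); W[:3,:3]=Rn.from_rotvec(s['ee_rot']).as_matrix(); W[:3,3]=s['eef_pos']
        M=np.linalg.inv(W@T); R=M[:3,:3]; t=M[:3,3]
    return f,c['cx'],c['cy'],R,t
def ray(cm,px,z):
    f,cx,cy,R,t=cm; px=np.atleast_2d(px).astype(float)
    d=np.c_[(px[:,0]-cx)/f,(px[:,1]-cy)/f,np.ones(len(px))]@R
    o=-R.T@t
    return o+d*((z-o[2])/d[:,2])[:,None]
def proj(cm,X):
    f,cx,cy,R,t=cm; p=np.atleast_2d(X)@R.T+t
    return np.c_[f*p[:,0]/p[:,2]+cx,f*p[:,1]/p[:,2]+cy]
E
python3 - <<'E'
from h import *
im=cv2.imread('pics/top0.png'); cm=cam('top')
crop=im[80:320,140:480]; cv2.imwrite('pics/c1.png',cv2.resize(crop[:,:],None,fx=2.35,fy=2.35,interpolation=cv2.INTER_CUBIC))
for nm,p,z in [('A',(223,179),.06),('B',(222,246),.06),('C',(173,301),.06),('sp',(444,204),.045),('mouth',(330,187),.015),('glue',(220,88),.18),('tape',(170,140),.065),('scr',(470,120),.01)]:
    X=ray(cm,p,z)[0];print(nm,X.round(3),np.hypot(*X[:2]).round(3))
print(grip_point_offset)
E
```

```text
A [0.515 0.291 0.06 ] 0.592
B [0.348 0.288 0.06 ] 0.452
C [0.216 0.401 0.06 ] 0.455
sp [ 0.457 -0.263  0.045] 0.527
mouth [0.505 0.022 0.015] 0.506
glue [0.705 0.283 0.18 ] 0.76
tape [0.614 0.428 0.065] 0.748
scr [ 0.69 -0.35  0.01] 0.774
0.1804
```

View pics/c1.png

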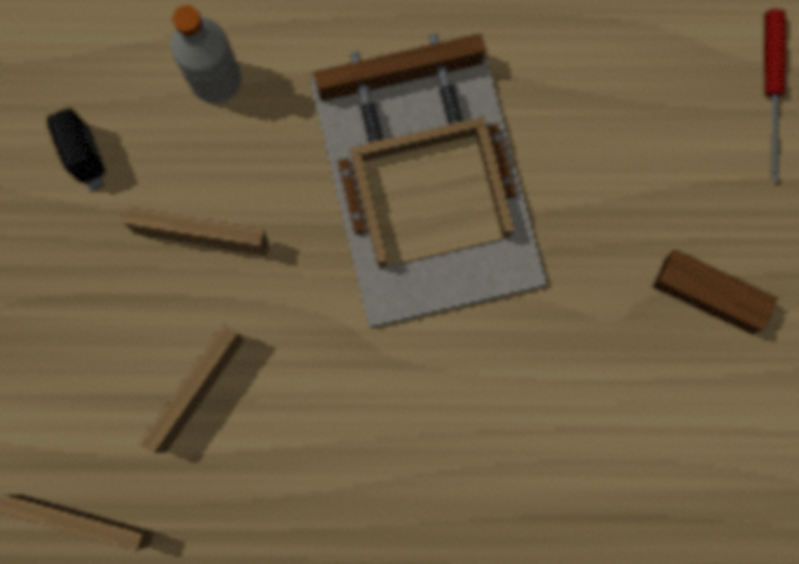

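```bash
python3 - <<'E'
from h import *
s=state();print(Rn.from_rotvec(s['ee_rot']).as_matrix().round(3), s['eef_pos'])
im=cv2.imread('pics/top0.png'); cm=cam('top')
def o(c): return np.array(c)/2.35+[140,80]
for nm,a,b,z in [('A',(127,212),(265,235),.06),('sp_back',(680,250),(776,297),.045),('jigfront',(372,326),(547,287),.015),('mouthsides',(385,264),(512,236),.055)]:
    P=ray(cm,[o(a),o(b)],z); d=P[0]-P[1]; print(nm,P.round(4).tolist(),'len',np.linalg.norm(d).round(4),'psi',np.arctan2(-d[0],d[1]).round(3),'mid',P.mean(0).round(4))
E
```

```text
[[-0.94  -0.001  0.342]
 [-0.342  0.001 -0.94 ]
 [ 0.    -1.    -0.001]] [ 0.22211319 -0.61065167  0.40396302]
A [[0.5374, 0.3648, 0.06], [0.5131, 0.217, 0.06]] len 0.1498 psi -0.163 mid [0.5253 0.2909 0.06  ]
sp_back [[0.5022, -0.2276, 0.045], [0.4515, -0.3285, 0.045]] len 0.1129 psi -0.465 mid [ 0.4768 -0.2781  0.045 ]
jigfront [[0.422, 0.1037, 0.015], [0.4661, -0.0877, 0.015]] len 0.1964 psi 0.226 mid [0.444 0.008 0.015]
mouthsides [[0.4834, 0.0893, 0.055], [0.5145, -0.0462, 0.055]] len 0.1389 psi 0.226 mid [0.4989 0.0216 0.055 ]
```

Front look-alikes in the top view are A (223,179), B (222,246) and C (173,301). A is farthest from the base (0.59 m against 0.45 m for both others), so A is the front board. The longer planks in the pile at (68,105) are not the 150 mm size. The spacer is the only darker block, at (444,204). The drawer mouth is at about (330,187).

Next I move above the spacer to look closely.

send_rows([
  {"fingers": 94, "linear": [237, 342, -40], "twist": 0.757},
  {"fingers": 94, "linear": [237, 342, -40], "twist": 0.757},
  {"fingers": 94, "linear": [237, 342, -40], "twist": 0.757},
  {"fingers": 94, "linear": [237, 342, -40], "twist": 0.757},
  {"fingers": 94, "linear": [237, 342, -40], "twist": 0.757},
  {"fingers": 94, "linear": [237, 342, -40], "twist": 0.757},
  {"fingers": 94, "linear": [237, 342, -40], "twist": 0.757},
  {"fingers": 94, "linear": [237, 342, -40], "twist": 0.757},
  {"fingers": 94, "linear": [237, 342, -40], "twist": 0.757},
  {"fingers": 94, "linear": [237, 342, -40], "twist": 0.757},
  {"fingers": 94, "linear": [237, 342, -40], "twist": 0.757},
])

```text
time: 1.52
eef_pos: [0.4585, -0.27, 0.3647]
ee_rot: [-0.951, 1.544, -1.545]
force: [-0.0, 0.0, -0.9]
width: 0.0944
```

```bash
python3 - <<'E'
from h import *
s=state();print(s['time'],s['eef_pos'],Rn.from_rotvec(s['ee_rot']).as_matrix().round(3).tolist())
cv2.imwrite('pics/w1.png',get_image('wrist')[:,:,::-1])
cv2.imwrite('pics/t1.png',get_image('top')[:,:,::-1])
E
```

```text
1.525 [ 0.45848122 -0.27003464  0.36472183] [[-0.451, -0.0, 0.893], [-0.893, -0.0, -0.451], [0.0, -1.0, 0.0]]
```

View pics/w1.png

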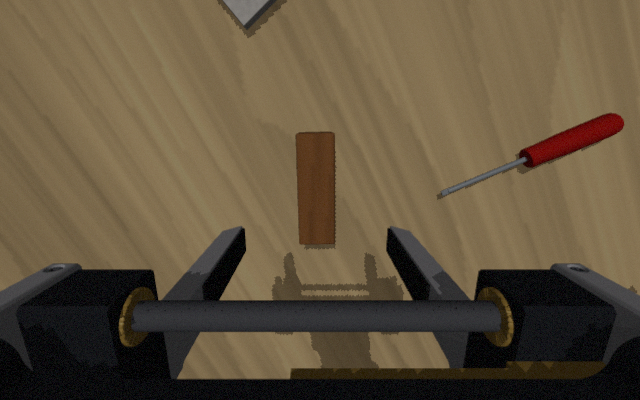

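```bash
cat >> h.py <<'E'
def rect(cm,mask,z,off=(0,0)):
    cs,_=cv2.findContours(mask,cv2.RETR_EXTERNAL,cv2.CHAIN_APPROX_NONE)
    c=max(cs,key=cv2.contourArea)[:,0,:]+np.array(off)
    P=ray(cm,c,z)[:,:2]
    (cx,cy),(w,h),a=cv2.minAreaRect((P*1000).astype(np.float32))
    a=np.radians(a)
    if w<h: L=a+np.pi/2
    else: L=a
    psi=(L-np.pi/2+np.pi/2)%np.pi-np.pi/2   # yaw: y axis is the long one
    return np.array([cx,cy])/1000,(w,h),psi
E
python3 - <<'E'
from h import *
s=state(); im=cv2.imread('pics/w1.png'); cm=cam('wrist',s)
hsv=cv2.cvtColor(im,cv2.COLOR_BGR2HSV)
sub=hsv[100:260,270:370]; print(hsv[190,315],hsv[190,280],hsv[190,360],hsv[246,315],hsv[160,345],hsv[130,300])
b=im.astype(float); r=(b[:,:,2]/(b[:,:,0]+1))
m=((hsv[:,:,0]<14)&(hsv[:,:,1]>140)&(hsv[:,:,2]>50)).astype(np.uint8)*255; m[:, :270]=0;m[:,370:]=0;m[:100]=0;m[270:]=0
m=cv2.morphologyEx(m,cv2.MORPH_CLOSE,np.ones((5,5)))
m=cv2.morphologyEx(m,cv2.MORPH_OPEN,np.ones((5,5)))
print(rect(cm,m,.045)); ys,xs=np.where(m);print(xs.min(),xs.max(),ys.min(),ys.max())
E
```

```text
[ 14 174  85] [ 19  98 128] [ 18  94 125] [ 17 104  83] [ 18  99 126] [ 18 101 129]
(array([ 0.46032358, -0.26719666]), (120.55577087402344, 38.66883850097656), np.float64(-0.44975584331507235))
297 334 133 243
```

send_rows([
  {"fingers": 94, "linear": [2, 3, -60], "twist": 0.018},
  {"fingers": 94, "linear": [2, 3, -110], "twist": 0.018},
  {"fingers": 94, "linear": [2, 3, -150], "twist": 0.018},
  {"fingers": 94, "linear": [2, 3, -157], "twist": 0.018},
  {"fingers": 94, "linear": [2, 3, -157], "twist": 0.018},
  {"fingers": 30, "linear": [2, 3, -157], "twist": 0.018},
  {"fingers": 30, "linear": [2, 3, -157], "twist": 0.018},
  {"fingers": 30, "linear": [2, 3, -157], "twist": 0.018},
  {"fingers": 30, "linear": [2, 3, -157], "twist": 0.018},
  {"fingers": 30, "linear": [2, 3, -157], "twist": 0.018},
  {"fingers": 30, "linear": [2, 3, -157], "twist": 0.018},
  {"fingers": 30, "linear": [2, 3, -157], "twist": 0.018},
  {"fingers": 30, "linear": [2, 3, -157], "twist": 0.018},
], squeeze=20)

```text
time: 3.25
eef_pos: [0.4611, -0.2658, 0.2077]
ee_rot: [-0.964, 1.53, -1.53]
force: [-0.4, -0.5, 0.9]
width: 0.0397
```

send_rows([
  {"fingers": 30, "linear": [0, 0, 60], "twist": 0},
  {"fingers": 30, "linear": [0, 0, 120], "twist": 0.1},
  {"fingers": 30, "linear": [128, 185, 152], "twist": 0.676},
  {"fingers": 30, "linear": [128, 185, 152], "twist": 0.676},
  {"fingers": 30, "linear": [128, 185, 152], "twist": 0.676},
  {"fingers": 30, "linear": [128, 185, 152], "twist": 0.676},
  {"fingers": 30, "linear": [128, 185, 152], "twist": 0.676},
  {"fingers": 30, "linear": [128, 185, 152], "twist": 0.676},
  {"fingers": 30, "linear": [128, 185, 152], "twist": 0.676},
  {"fingers": 30, "linear": [128, 185, 152], "twist": 0.676},
])

```text
time: 4.5
eef_pos: [0.5887, -0.0821, 0.3595]
ee_rot: [-1.309, 1.041, -1.04]
force: [-0.8, -0.4, -0.7]
width: 0.0397
```

```bash
python3 - <<'E'
from h import *
s=state();R=Rn.from_rotvec(s['ee_rot']).as_matrix();print(s['time'],s['eef_pos'],np.arctan2(R[1,2],R[0,2]),R[2].round(3))
cv2.imwrite('pics/w2.png',get_image('wrist')[:,:,::-1])
E
```

```text
4.5 [ 0.58870096 -0.08212219  0.35951076] 0.22705433341594175 [ 0.    -1.    -0.001]
```

View pics/w2.png

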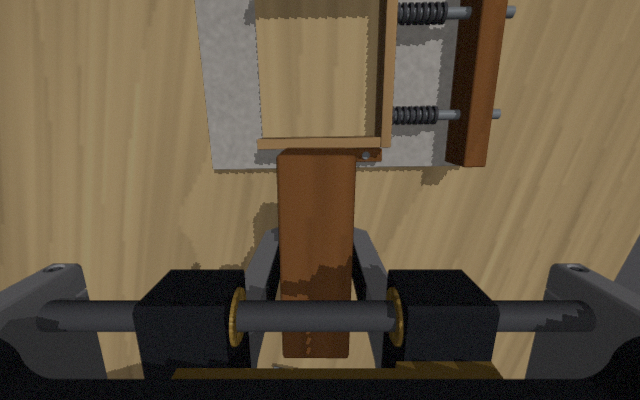

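send_rows([
  {"fingers": 30, "linear": [13, -58, 40], "twist": 0},
  {"fingers": 30, "linear": [13, -58, 40], "twist": 0},
  {"fingers": 30, "linear": [13, -58, 40], "twist": 0},
  {"fingers": 30, "linear": [13, -58, 40], "twist": 0},
])

```text
time: 5.05
eef_pos: [0.6017, -0.1376, 0.399]
ee_rot: [-1.309, 1.039, -1.036]
force: [0.0, 0.7, -1.2]
width: 0.0396
```

```bash
python3 - <<'E'
from h import *
s=state();R=Rn.from_rotvec(s['ee_rot']).as_matrix();print(s['time'],s['eef_pos'],np.arctan2(R[1,2],R[0,2]),R[2].round(3),np.abs(s['joint_vel']).max())
im=get_image('wrist')[:,:,::-1]
cv2.imwrite('pics/w3.png',im)
cv2.imwrite('pics/w3c.png',cv2.resize(im[0:220,170:470],None,fx=2.6,fy=2.6,interpolation=cv2.INTER_CUBIC))
E
```

```text
5.05 [ 0.60171133 -0.13759426  0.39898777] 0.2304605608702208 [-0.002 -1.    -0.001] 0.007604065867610763
```

View pics/w3c.png

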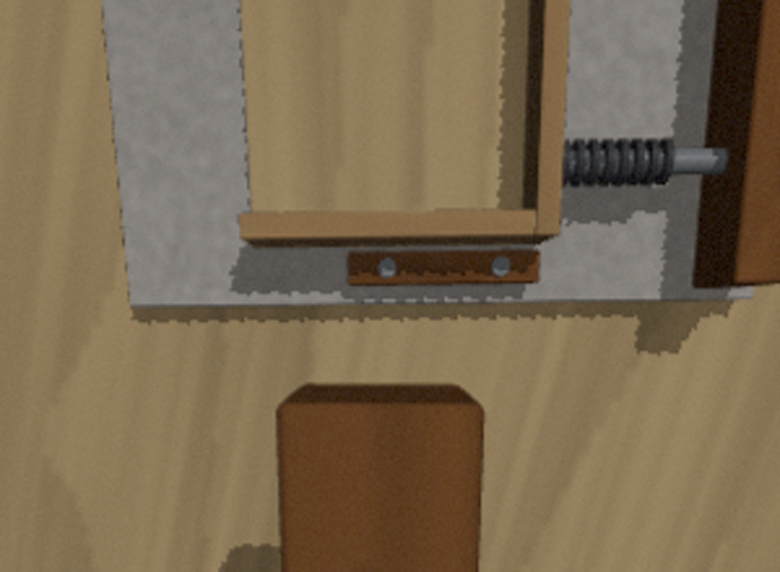

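```bash
python3 - <<'E'
from h import *
s=state();cm=cam('wrist',s)
def o(c): return np.array(c)/2.6+[170,0]
pts={'mouth_out':(242,236),'back_out':(558,234),'mouth_in':(242,212),'corner_in':(537,211)}
W={}
for k,p in pts.items():
    W[k]=ray(cm,o(p),.055)[0]; print(k,W[k].round(4))
a,b=W['mouth_out'],W['back_out'];d=b-a;print(np.linalg.norm(d),np.arctan2(d[1],d[0]))
# base edge z=.015
P=ray(cm,[o((132,304)),o((750,298))],.015);d=P[1]-P[0];print(P.round(4).tolist(),np.linalg.norm(d),np.arctan2(d[1],d[0]))
P=ray(cm,[o((132,304)),o((103,0))],.015);d=P[1]-P[0];print(P.round(4).tolist(),'left edge psi',np.arctan2(-d[0],d[1]))
im=cv2.imread('pics/top0.png');cv2.imwrite('pics/c2.png',cv2.resize(im[85:225,260:385],None,fx=4.2,fy=4.2,interpolation=cv2.INTER_CUBIC))
E
```

```text
mouth_out [ 0.522  -0.0469  0.055 ]
back_out [ 0.6466 -0.0168  0.055 ]
mouth_in [ 0.5203 -0.038   0.055 ]
corner_in [ 0.6358 -0.0104  0.055 ]
0.12815586016453956 0.23715311241315798
[[0.4699, -0.0857, 0.015], [0.7491, -0.0171, 0.015]] 0.2875184867860048 0.24068582683527195
[[0.4699, -0.0857, 0.015], [0.4397, 0.0345, 0.015]] left edge psi 0.24640128068534928
```

View pics/c2.png

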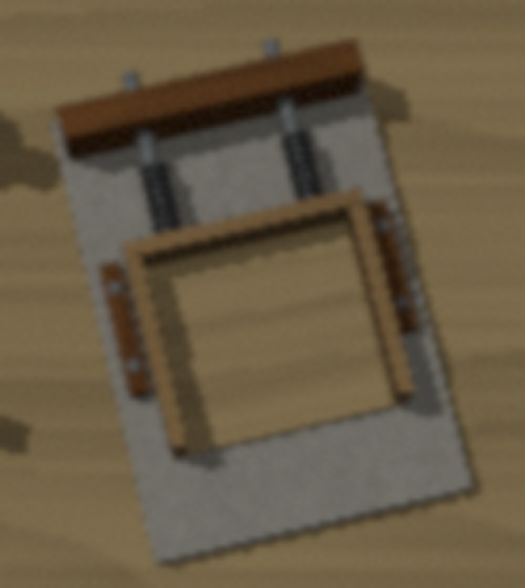

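```bash
python3 - <<'E'
from h import *
cm=cam('top')
def o(c): return np.array(c)/4.2+[260,85]
bl,br,mr,ml=[ray(cm,o(p),.055)[0] for p in [(126,244),(361,191),(413,396),(172,453)]]
for n,a,b in [('back',br,bl),('mouth',mr,ml),('left',ml,bl),('right',mr,br)]:
    d=b-a;print(n,a.round(4),b.round(4),np.linalg.norm(d[:2]).round(4),np.arctan2(d[1],d[0]).round(3),'mid',((a+b)/2).round(4))
print('ctr',np.mean([bl,br,mr,ml],0))
a,b=[ray(cm,o(p),.015)[0] for p in [(160,562),(478,490)]]
d=a-b;print('base',a,b,np.linalg.norm(d),np.arctan2(-d[0],d[1]))
# wrist based: mouth_out + 75 mm along y + 65 along x
for psi in (.237,.232):
    x=np.array([np.cos(psi),np.sin(psi)]);y=np.array([-x[1],x[0]])
    print('wrist mouth', np.array([.522,-.0469])+.075*y,'ctr',np.array([.522,-.0469])+.075*y+.065*x)
    print('base front mid', np.array([.4699,-.0857])+.1*y, 'mouth from base',np.array([.4699,-.0857])+.1*y+.06*x)
    cbase=(a+b)[:2]/2; print('top base mouth',cbase+.06*x)
E
```

```text
back [ 0.6445 -0.017   0.055 ] [0.6105 0.1255 0.055 ] 0.1465 1.806 mid [0.6275 0.0542 0.055 ]
mouth [ 0.5174 -0.0473  0.055 ] [0.482  0.0964 0.055 ] 0.1481 1.812 mid [0.4997 0.0246 0.055 ]
left [0.482  0.0964 0.055 ] [0.6105 0.1255 0.055 ] 0.1317 0.222 mid [0.5462 0.1109 0.055 ]
right [ 0.5174 -0.0473  0.055 ] [ 0.6445 -0.017   0.055 ] 0.1307 0.234 mid [ 0.581  -0.0322  0.055 ]
ctr [0.56360987 0.03939581 0.055     ]
base [0.42178339 0.10421589 0.015     ] [ 0.46728624 -0.09043065  0.015     ] 0.19989443362975481 0.22964760276548907
wrist mouth [0.50439093 0.0260035 ] ctr [0.56757397 0.04126469]
base front mid [0.44642125 0.01150467] mouth from base [0.50474405 0.02559192]
top base mouth [0.50285762 0.02097988]
wrist mouth [0.50475567 0.02609064] ctr [0.56801422 0.04103572]
base front mid [0.44690756 0.01162085] mouth from base [0.50530007 0.02541631]
top base mouth [0.50292733 0.02068809]
```

send_rows([
  {"fingers": 30, "linear": [-41, 178, -20], "twist": 0.003},
  {"fingers": 30, "linear": [-41, 178, -20], "twist": 0.003},
  {"fingers": 30, "linear": [-41, 178, -20], "twist": 0.003},
  {"fingers": 30, "linear": [-41, 178, -60], "twist": 0.003},
  {"fingers": 30, "linear": [-41, 178, -110], "twist": 0.003},
  {"fingers": 30, "linear": [-41, 178, -110], "twist": 0.003},
  {"fingers": 30, "linear": [-41, 178, -110], "twist": 0.003},
  {"fingers": 30, "linear": [-41, 178, -110], "twist": 0.003},
])

```text
time: 6.1
eef_pos: [0.562, 0.0393, 0.2916]
ee_rot: [-1.307, 1.034, -1.038]
force: [0.6, -1.0, -0.8]
width: 0.0399
```

```bash
python3 - <<'E'
from h import *
s=state();R=Rn.from_rotvec(s['ee_rot']).as_matrix();print(s['time'],s['eef_pos'],np.arctan2(R[1,2],R[0,2]),R[2].round(3),np.abs(s['joint_vel']).max())
im=get_image('wrist')[:,:,::-1]
cv2.imwrite('pics/w4.png',im)
im=get_image('side')[:,:,::-1];cv2.imwrite('pics/s4.png',cv2.resize(im[120:280,160:380],None,fx=3.4,fy=3.4,interpolation=cv2.INTER_CUBIC))
E
```

```text
6.1 [0.5619775  0.03933622 0.29163742] 0.2318126338189223 [ 0.    -1.     0.004] 0.005775159227042113
```

View pics/w4.png

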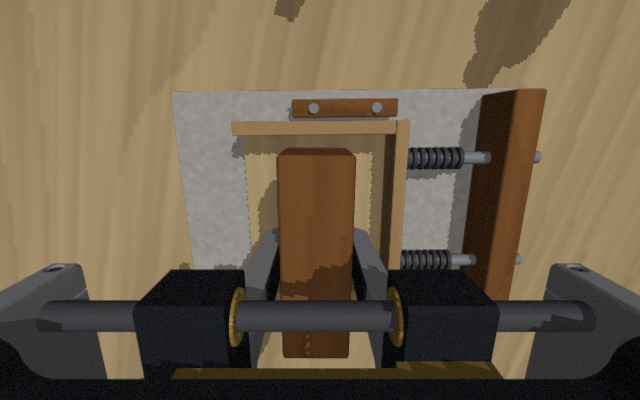

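View pics/s4.png

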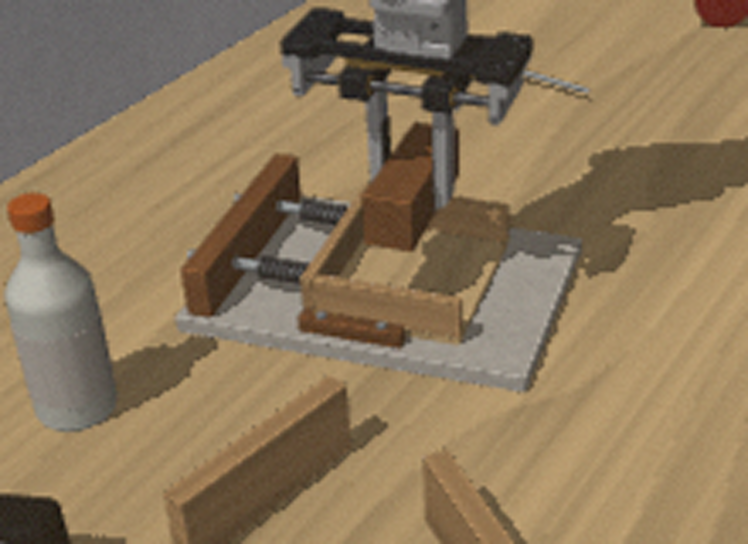

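```bash
python3 - <<'E'
from h import *
s=state();cm=cam('wrist',s)
im=cv2.imread('pics/w4.png');cv2.imwrite('pics/w4c.png',cv2.resize(im[80:200,160:420],None,fx=3,fy=3,interpolation=cv2.INTER_CUBIC))
psi=.233;x=np.array([np.cos(psi),np.sin(psi)]);y=np.array([-x[1],x[0]])
for n,p,z in [('top edge',(316,157),.129),('bot edge',(316,149),.084),('TL',(277,157),.129),('TR',(355,157),.129),('wall in L',(234,134),.055),('wall in R',(393,133),.055),('wall out L',(233,123),.055),('wall out R',(408,121),.055),('base L',(173,93),.015),('base R',(478,89),.015)]:
    P=ray(cm,p,z)[0,:2]; print(n,P.round(4),'u',(P@x).round(4),'v',(P@y).round(4))
P=s['eef_pos'][:2];print('tcp',P@x,P@y)
E
```

```text
top edge [0.5484 0.0947] u 0.5554 v -0.0345
bot edge [0.5485 0.0947] u 0.5556 v -0.0345
TL [0.5297 0.0903] u 0.5363 v -0.0344
TR [0.567  0.0991] u 0.5746 v -0.0345
wall in L [0.4884 0.089 ] u 0.4958 v -0.0262
wall in R [0.6013 0.1164] u 0.6119 v -0.0256
wall out L [0.4865 0.0965] u 0.4956 v -0.0184
wall out R [0.6094 0.127 ] u 0.6222 v -0.0171
base L [0.4233 0.1064] u 0.4364 v 0.0058
base R [0.6703 0.168 ] u 0.6909 v 0.0087
tcp 0.5555735349881893 -0.0916487738803309
```

View pics/w4c.png

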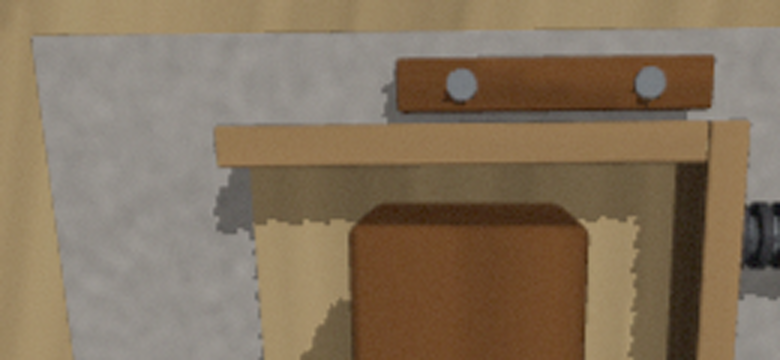

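send_rows([
  {"fingers": 30, "linear": [-1, 2.5, 0], "twist": 0.006},
  {"fingers": 30, "linear": [-1, 2.5, -15], "twist": 0.006},
  {"fingers": 30, "linear": [-1, 2.5, -28], "twist": 0.006},
  {"fingers": 30, "linear": [-1, 2.5, -36], "twist": 0.006},
  {"fingers": 30, "linear": [-1, 2.5, -44], "twist": 0.006},
  {"fingers": 30, "linear": [-1, 2.5, -50], "twist": 0.006},
  {"fingers": 30, "linear": [-1, 2.5, -50], "twist": 0.006},
])

```text
time: 7.08
eef_pos: [0.5601, 0.0417, 0.2392]
ee_rot: [-1.313, 1.033, -1.032]
force: [-0.3, -0.1, -0.5]
width: 0.0397
```

```bash
python3 - <<'E'
from h import *
s=state();R=Rn.from_rotvec(s['ee_rot']).as_matrix();print(s['time'],s['eef_pos'],np.arctan2(R[1,2],R[0,2]),s['force'])
im=get_image('wrist')[:,:,::-1]
cv2.imwrite('pics/w5.png',cv2.resize(im[60:360,160:480],None,fx=2,fy=2))
E
```

```text
7.075 [0.56005201 0.04166174 0.23923077] 0.23811645973911266 [-0.32007263 -0.13129551 -0.46461776]
```

View pics/w5.png

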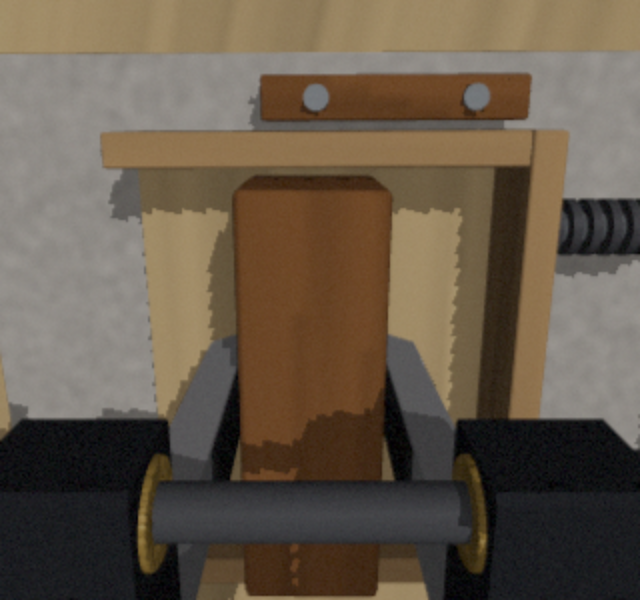

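send_rows([
  {"fingers": 30, "linear": [0, 0, -6], "twist": 0},
  {"fingers": 30, "linear": [0, 0, -9], "twist": 0},
  {"fingers": 30, "linear": [0, 0, -10], "twist": 0},
  {"fingers": 30, "linear": [0, 0, -10.5], "twist": 0},
  {"fingers": 30, "linear": [0, 0, -10.5], "twist": 0},
])

```text
time: 7.75
eef_pos: [0.5602, 0.0416, 0.2292]
ee_rot: [-1.312, 1.032, -1.032]
force: [0.1, 0.4, -0.9]
width: 0.04
```

send_rows([
  {"fingers": 30, "linear": [0, 0, -0.7], "twist": 0},
  {"fingers": 30, "linear": [0, 0, -0.7], "twist": 0},
  {"fingers": 62, "linear": [0, 0, -0.7], "twist": 0},
  {"fingers": 62, "linear": [0, 0, -0.7], "twist": 0},
  {"fingers": 62, "linear": [0, 0, -0.7], "twist": 0},
  {"fingers": 62, "linear": [0, 0, -0.7], "twist": 0},
  {"fingers": 62, "linear": [0, 0, -0.7], "twist": 0},
  {"fingers": 62, "linear": [0, 0, 40], "twist": 0},
  {"fingers": 62, "linear": [0, 0, 95], "twist": 0},
  {"fingers": 62, "linear": [0, 0, 130], "twist": 0},
  {"fingers": 62, "linear": [0, 0, 130], "twist": 0},
  {"fingers": 62, "linear": [0, 0, 130], "twist": 0},
])

```text
time: 9.25
eef_pos: [0.5598, 0.0414, 0.3585]
ee_rot: [-1.313, 1.033, -1.032]
force: [0.4, -1.0, -0.4]
width: 0.0617
```

```bash
python3 - <<'E'
from h import *
s=state();R=Rn.from_rotvec(s['ee_rot']).as_matrix();print(s['time'],s['eef_pos'],np.arctan2(R[1,2],R[0,2]),s['force'],s['width'])
im=get_image('wrist')[:,:,::-1]
cv2.imwrite('pics/w6.png',im)
E
```

```text
9.25 [0.55975576 0.04138126 0.35853587] 0.23783145381960685 [ 0.41079848 -0.99010557 -0.39724298] 0.06172141830087621
```

View pics/w6.png

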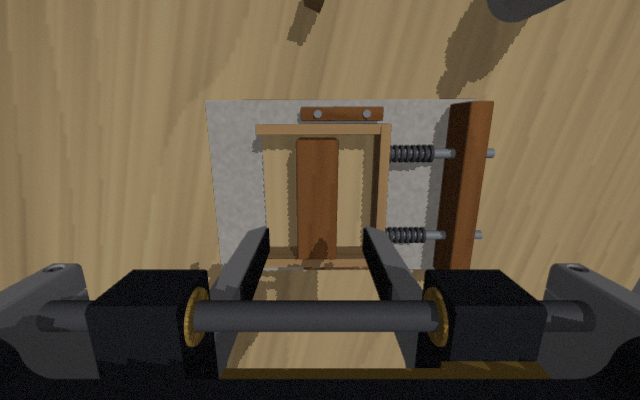

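```bash
python3 - <<'E'
from h import *
s=state();cm=cam('wrist',s)
im=cv2.imread('pics/w6.png');cv2.imwrite('pics/w6c.png',cv2.resize(im[90:280,200:400],None,fx=3.1,fy=3.1,interpolation=cv2.INTER_CUBIC))
hsv=cv2.cvtColor(im,cv2.COLOR_BGR2HSV)
m=((hsv[:,:,0]<=15)&(hsv[:,:,1]>140)).astype(np.uint8)*255; m[:,:290]=0;m[:,345:]=0;m[:132]=0;m[265:]=0
m=cv2.morphologyEx(m,cv2.MORPH_OPEN,np.ones((5,5)))
print(rect(cm,m,.066)); ys,xs=np.where(m);print(xs.min(),xs.max(),ys.min(),ys.max())
E
```

```text
(array([0.55913232, 0.04052182]), (38.669837951660156, 121.1949234008789), np.float64(0.23495921809549025))
297 337 138 258
```

View pics/w6c.png

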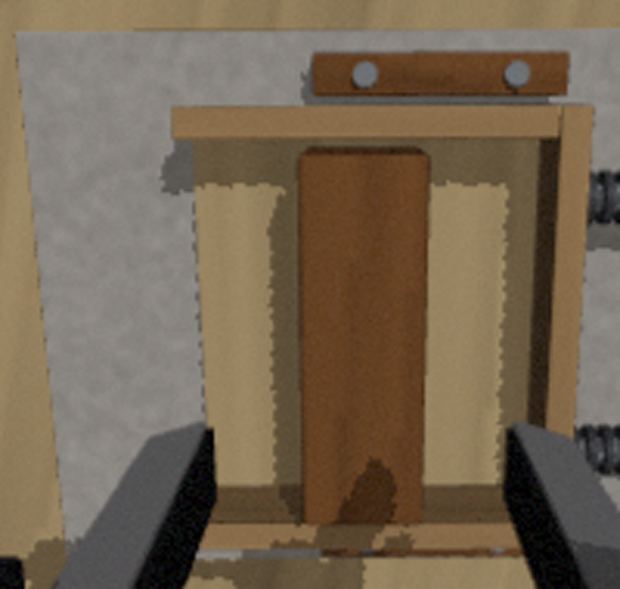

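```bash
python3 - <<'E'
from h import *
s=state();cm=cam('wrist',s)
psi=.237;x=np.array([np.cos(psi),np.sin(psi)]);y=np.array([-x[1],x[0]])
def o(c): return np.array(c)/3.1+[200,90]
V={}
for n,p,z in [('top out',(370,105),.055),('top in',(370,137),.055),('bot in',(370,522),.055),('bot out',(370,553),.055),('mouth TL out',(172,107),.055),('mouth TL in',(173,137),.055),('back TR out',(593,106),.055),('floor a',(195,190),.021),('floor b',(206,390),.021),('base tl',(17,31),.015),('base l',(60,500),.015),('base tr',(565,27),.015)]:
    P=ray(cm,o(p),z)[0,:2]; V[n]=P; print(n,P.round(4),'u',(P@x).round(4),'v',(P@y).round(4))
P=np.array([.5591,.0405]);print('spacer u,v',P@x,P@y)
for a,b in [('floor a','floor b'),('base tl','base l')]:
    d=V[a]-V[b];print(a,'psi',np.arctan2(-d[0],d[1]))
d=V['base tr']-V['base tl'];print(np.arctan2(d[1],d[0]))
d=V['back TR out']-V['mouth TL out'];print(np.arctan2(d[1],d[0]),np.linalg.norm(d))
E
```

```text
top out [0.5443 0.1121] u 0.5554 v -0.0188
top in [0.5466 0.1029] u 0.5555 v -0.0283
bot in [ 0.5777 -0.0233] u 0.5561 v -0.1583
bot out [ 0.5805 -0.0348] u 0.5561 v -0.1701
mouth TL out [0.4856 0.0973] u 0.4948 v -0.0195
mouth TL in [0.4875 0.0885] u 0.4947 v -0.0284
back TR out [0.6106 0.1279] u 0.6235 v -0.019
floor a [0.4919 0.0695] u 0.4945 v -0.0479
floor b [ 0.5099 -0.0019] u 0.4952 v -0.1216
base tl [0.4215 0.1073] u 0.4349 v 0.0053
base l [ 0.4624 -0.0622] u 0.4349 v -0.1691
base tr [0.6032 0.1527] u 0.6222 v 0.0069
spacer u,v 0.552980211583193 -0.09190182586547023
floor a psi 0.24679339398377398
base tl psi 0.23679927844706222
0.24503273213475182
0.24066466934888672 0.12872717899918731
```

send_rows([
  {"fingers": 80, "linear": [-35, 235, 0], "twist": -0.4},
  {"fingers": 80, "linear": [-35, 235, 0], "twist": -0.4},
  {"fingers": 80, "linear": [-35, 235, 0], "twist": -0.4},
  {"fingers": 80, "linear": [-35, 235, 0], "twist": -0.4},
  {"fingers": 80, "linear": [-35, 235, 0], "twist": -0.4},
  {"fingers": 80, "linear": [-35, 235, 0], "twist": -0.4},
  {"fingers": 80, "linear": [-35, 235, 0], "twist": -0.4},
  {"fingers": 80, "linear": [-35, 235, 0], "twist": -0.4},
])

```text
time: 10.3
eef_pos: [0.5257, 0.2751, 0.359]
ee_rot: [-1.128, 1.329, -1.33]
force: [-0.1, -0.2, 0.7]
width: 0.0799
```

```bash
python3 - <<'E'
from h import *
s=state();R=Rn.from_rotvec(s['ee_rot']).as_matrix();print(s['time'],s['eef_pos'],np.arctan2(R[1,2],R[0,2]),s['force'],s['width'],s['joints'])
im=get_image('wrist')[:,:,::-1]
cv2.imwrite('pics/w7.png',im)
E
```

```text
10.3 [0.52571186 0.27510892 0.3589759 ] -0.16449799314455457 [-0.06836971 -0.2239853   0.65707366] 0.07993585840204318 [-0.37071322  0.60850923 -0.25046048  1.72451219  0.19327877  0.83331009
 -0.87305917]
```

View pics/w7.png

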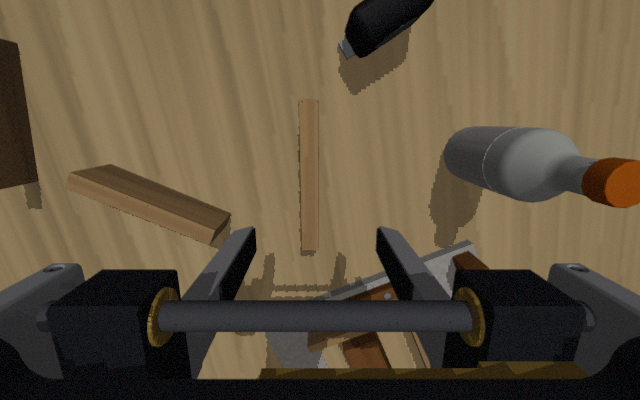

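```bash
python3 - <<'E'
from h import *
im=cv2.imread('pics/w7.png');cv2.imwrite('pics/w7c.png',cv2.resize(im[90:260,260:360],None,fx=3.5,fy=3.5,interpolation=cv2.INTER_CUBIC))
hsv=cv2.cvtColor(im,cv2.COLOR_BGR2HSV)
print(hsv[180,285:335].tolist())
E
```

```text
[[19, 94, 139], [18, 95, 139], [18, 92, 139], [19, 93, 137], [19, 96, 135], [19, 98, 133], [20, 94, 135], [18, 93, 137], [19, 93, 135], [19, 94, 136], [19, 93, 135], [20, 97, 134], [18, 100, 132], [19, 98, 130], [19, 97, 95], [16, 114, 98], [18, 116, 127], [18, 117, 131], [17, 118, 132], [16, 121, 129], [17, 120, 127], [17, 121, 126], [17, 112, 128], [15, 115, 122], [17, 120, 123], [17, 124, 123], [17, 113, 124], [16, 115, 129], [17, 125, 124], [17, 118, 128], [16, 118, 132], [17, 119, 133], [16, 117, 133], [17, 112, 114], [19, 102, 128], [19, 96, 133], [20, 101, 129], [17, 93, 129], [18, 93, 126], [18, 98, 125], [20, 101, 126], [20, 99, 124], [18, 96, 130], [19, 94, 135], [19, 99, 139], [19, 96, 141], [19, 99, 142], [18, 98, 141], [18, 92, 138], [18, 94, 138]]
```

View pics/w7c.png

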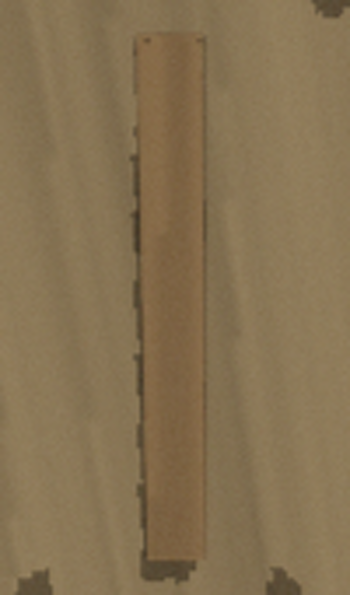

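```bash
python3 - <<'E'
from h import *
s=state();cm=cam('wrist',s)
def o(c): return np.array(c)/3.5+[260,90]
P=[ray(cm,o(p),.06)[0,:2] for p in [(137,38),(204,38),(204,560),(147,560)]]
print(np.round(P,4).tolist()); 
for i,j in [(0,1),(1,2),(2,3),(3,0)]: print(np.linalg.norm(P[i]-P[j]).round(4))
d=(P[0]+P[1]-P[2]-P[3]);print('ctr',np.mean(P,0),'psi',np.arctan2(-d[0],d[1]))
E
```

```text
[[0.5253, 0.369], [0.5427, 0.3662], [0.5188, 0.2197], [0.502, 0.2225]]
0.0175
0.1484
0.0171
0.1484
ctr [0.52220325 0.29434205] psi -0.15970960215365437
```

send_rows([
  {"fingers": 80, "linear": [-3.5, 19.5, 0], "twist": 0.004},
  {"fingers": 80, "linear": [-3.5, 19.5, -60], "twist": 0.004},
  {"fingers": 80, "linear": [-3.5, 19.5, -110], "twist": 0.004},
  {"fingers": 80, "linear": [-3.5, 19.5, -138], "twist": 0.004},
  {"fingers": 80, "linear": [-3.5, 19.5, -143.5], "twist": 0.004},
  {"fingers": 80, "linear": [-3.5, 19.5, -143.5], "twist": 0.004},
  {"fingers": 40, "linear": [-3.5, 19.5, -143.5], "twist": 0.004},
  {"fingers": 10, "linear": [-3.5, 19.5, -143.5], "twist": 0.004},
  {"fingers": 10, "linear": [-3.5, 19.5, -143.5], "twist": 0.004},
  {"fingers": 10, "linear": [-3.5, 19.5, -143.5], "twist": 0.004},
  {"fingers": 10, "linear": [-3.5, 19.5, -143.5], "twist": 0.004},
  {"fingers": 10, "linear": [-3.5, 19.5, -143.5], "twist": 0.004},
  {"fingers": 10, "linear": [-3.5, 19.5, -143.5], "twist": 0.004},
  {"fingers": 10, "linear": [-3.5, 19.5, -143.5], "twist": 0.004},
], squeeze=35)

```text
time: 12.1
eef_pos: [0.5218, 0.2961, 0.2157]
ee_rot: [-1.13, 1.324, -1.325]
force: [1.0, -0.4, -0.4]
width: 0.018
```

send_rows([
  {"fingers": 10, "linear": [0, 0, 50], "twist": 0},
  {"fingers": 10, "linear": [0, 0, 100], "twist": 0},
  {"fingers": 10, "linear": [-48, -276.5, 110], "twist": 0.4},
  {"fingers": 10, "linear": [-48, -276.5, 110], "twist": 0.4},
  {"fingers": 10, "linear": [-48, -276.5, 110], "twist": 0.4},
  {"fingers": 10, "linear": [-48, -276.5, 110], "twist": 0.4},
  {"fingers": 10, "linear": [-48, -276.5, 110], "twist": 0.4},
  {"fingers": 10, "linear": [-48, -276.5, 110], "twist": 0.4},
  {"fingers": 10, "linear": [-48, -276.5, 60], "twist": 0.4},
  {"fingers": 10, "linear": [-48, -276.5, 40], "twist": 0.4},
  {"fingers": 10, "linear": [-48, -276.5, 40], "twist": 0.4},
  {"fingers": 10, "linear": [-48, -276.5, 40], "twist": 0.4},
])

```text
time: 13.6
eef_pos: [0.4741, 0.0206, 0.2563]
ee_rot: [-1.313, 1.028, -1.028]
force: [0.2, -0.5, -0.6]
width: 0.0179
```

```bash
python3 - <<'E'
from h import *
s=state();R=Rn.from_rotvec(s['ee_rot']).as_matrix();print(s['time'],s['eef_pos'],np.arctan2(R[1,2],R[0,2]),R[2],s['force'],s['width'])
im=get_image('wrist')[:,:,::-1]
cv2.imwrite('pics/w8.png',im)
cv2.imwrite('pics/t8.png',cv2.resize(get_image('top')[85:225,230:400,::-1],None,fx=4,fy=4,interpolation=cv2.INTER_CUBIC))
E
```

```text
13.6 [0.47414846 0.02063395 0.25627562] 0.24330348806378907 [-4.08290136e-04 -9.99999038e-01  1.32582531e-03] [ 0.16111154 -0.4767681  -0.61990487] 0.017892761370817377
```

View pics/w8.png

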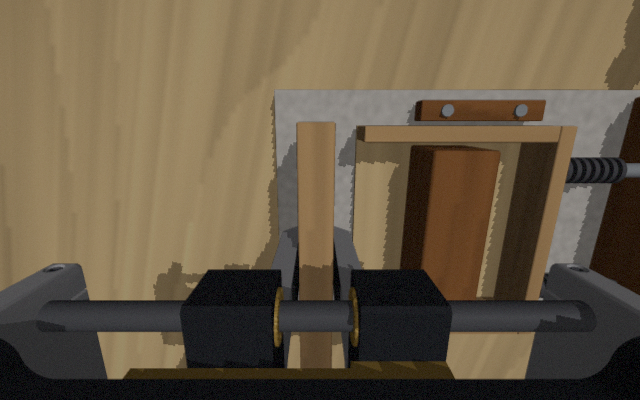

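View pics/t8.png

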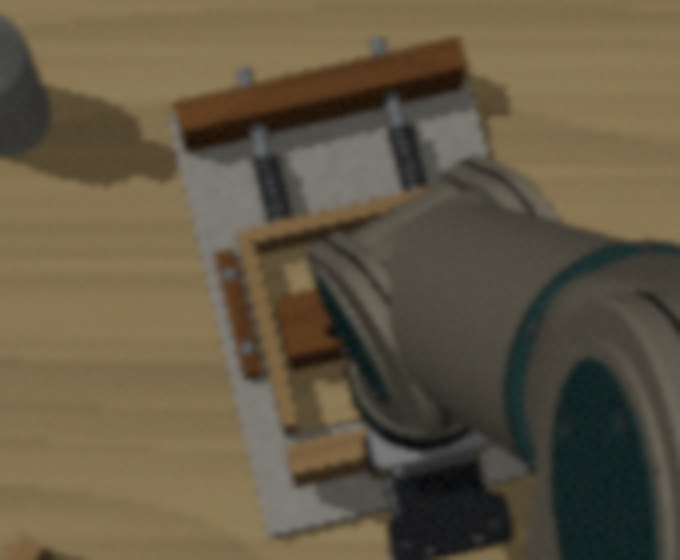

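```bash
python3 - <<'E'
from h import *
s=state();cm=cam('wrist',s)
im=cv2.imread('pics/w8.png');cv2.imwrite('pics/w8c.png',cv2.resize(im[80:240,260:460],None,fx=3.5,fy=3.5,interpolation=cv2.INTER_CUBIC))
E
```

```text
(no output)
```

View pics/w8c.png

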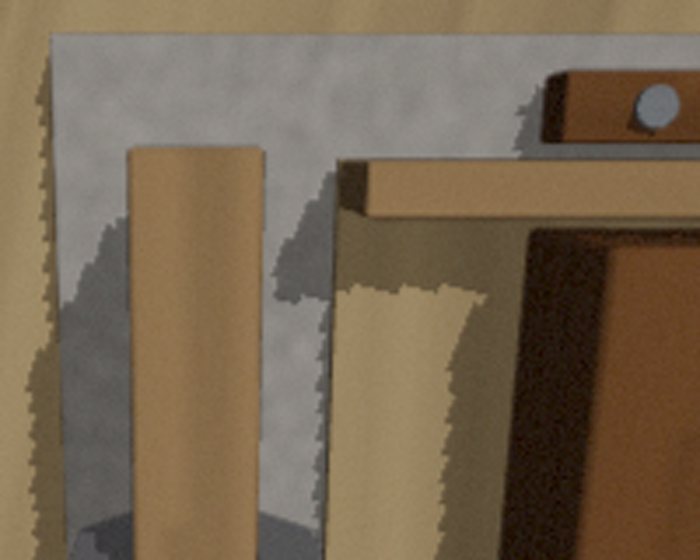

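```bash
python3 - <<'E'
from h import *
s=state();cm=cam('wrist',s)
psi=.240;x=np.array([np.cos(psi),np.sin(psi)]);y=np.array([-x[1],x[0]])
def o(c): return np.array(c)/3.5+[260,80]
V={}
for n,p,z in [('bd TL',(128,149),.1006),('bd TR',(264,149),.1006),('bd bL',(132,480),.1006),('bd bR',(260,480),.1006),('wall out mouth',(368,160),.055),('wall in mouth',(368,216),.055),('wall out far',(690,159),.055),('floor a',(335,300),.021),('floor b',(325,540),.021),('base tl',(52,34),.015),('base l',(66,500),.015),('base r',(690,33),.015)]:
    P=ray(cm,o(p),z)[0,:2]; V[n]=P; print(n,P.round(4),'u',(P@x).round(4),'v',(P@y).round(4))
for a,b in [('bd TL','bd bL'),('bd TR','bd bR'),('floor a','floor b'),('base tl','base l')]:
    d=V[a]-V[b];print(a,'psi',np.arctan2(-d[0],d[1]).round(4))
for a,b in [('base r','base tl'),('wall out far','wall out mouth')]:
    d=V[a]-V[b];print(a,'psi',np.arctan2(d[1],d[0]).round(4))
P=s['eef_pos'][:2];print('tcp',P@x,P@y)
E
```

```text
bd TL [0.4475 0.0894] u 0.4559 v -0.0196
bd TR [0.4647 0.0936] u 0.4737 v -0.0195
bd bL [0.4582 0.0453] u 0.4559 v -0.0649
bd bR [0.4759 0.0497] u 0.474 v -0.0649
wall out mouth [0.4858 0.0969] u 0.4949 v -0.0213
wall in mouth [0.4885 0.0877] u 0.4953 v -0.0309
wall out far [0.5402 0.1106] u 0.551 v -0.021
floor a [0.4928 0.0683] u 0.4949 v -0.0508
floor b [0.5057 0.0149] u 0.4947 v -0.1057
base tl [0.422  0.1066] u 0.4353 v 0.0032
base l [0.446  0.0079] u 0.4351 v -0.0983
base r [0.5496 0.1384] u 0.5668 v 0.0038
bd TL psi 0.2384
bd TR psi 0.2481
floor a psi 0.2372
base tl psi 0.2385
base r psi 0.2446
wall out far psi 0.246
tcp 0.46538660412219685 -0.09314617529590354
```

send_rows([
  {"fingers": 10, "linear": [0, -1.2, -10], "twist": -0.002},
  {"fingers": 10, "linear": [0, -1.2, -18], "twist": -0.002},
  {"fingers": 10, "linear": [0, -1.2, -22], "twist": -0.002},
  {"fingers": 10, "linear": [0, -1.2, -24], "twist": -0.002},
  {"fingers": 10, "linear": [0, -1.2, -25], "twist": -0.002},
  {"fingers": 10, "linear": [0, -1.2, -25], "twist": -0.002},
  {"fingers": 10, "linear": [0, -1.2, -25], "twist": -0.002},
])

```text
time: 14.58
eef_pos: [0.4737, 0.0184, 0.2308]
ee_rot: [-1.313, 1.03, -1.031]
force: [0.2, -0.7, -2.2]
width: 0.0178
```

```bash
python3 - <<'E'
from h import *
s=state();print(s['time'],s['eef_pos'],s['force'],s['torque'])
im=get_image('side')[:,:,::-1];cv2.imwrite('pics/s9.png',cv2.resize(im[130:270,200:360],None,fx=4,fy=4,interpolation=cv2.INTER_CUBIC))
E
```

```text
14.575 [0.47374389 0.01844332 0.23078457] [ 0.22210874 -0.69699976 -2.18323809] [-0.00828625 -0.12112497 -0.00668569]
```

View pics/s9.png

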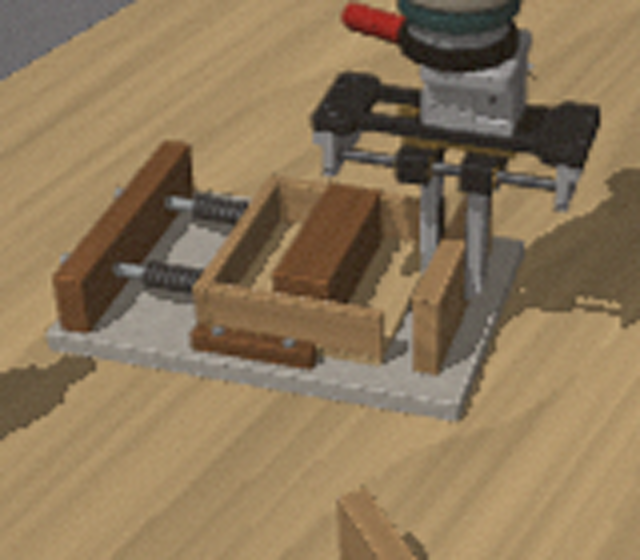

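send_rows([
  {"fingers": 10, "linear": [4.9, 1.2, 0], "twist": 0},
  {"fingers": 10, "linear": [9.7, 2.4, 0], "twist": 0},
  {"fingers": 10, "linear": [14.6, 3.6, 0], "twist": 0},
  {"fingers": 10, "linear": [17.5, 4.3, 0], "twist": 0},
  {"fingers": 10, "linear": [17.5, 4.3, 0], "twist": 0},
  {"fingers": 10, "linear": [17.5, 4.3, 0], "twist": 0},
])

```text
time: 15.38
eef_pos: [0.491, 0.0227, 0.2306]
ee_rot: [-1.313, 1.031, -1.03]
force: [0.8, -0.2, -2.3]
width: 0.0177
```

```bash
python3 - <<'E'
from h import *
s=state();R=Rn.from_rotvec(s['ee_rot']).as_matrix();print(s['time'],s['eef_pos'],np.arctan2(R[1,2],R[0,2]),s['force'],s['torque'])
im=get_image('wrist')[:,:,::-1];cv2.imwrite('pics/w10.png',im);cv2.imwrite('pics/w10c.png',cv2.resize(im[80:280,250:470],None,fx=3,fy=3,interpolation=cv2.INTER_CUBIC))
E
```

```text
15.375 [0.49102668 0.0226924  0.23063177] 0.2400378949656253 [ 0.7976205  -0.15204224 -2.33126902] [ 0.00171743 -0.09660524  0.06207274]
```

View pics/w10c.png

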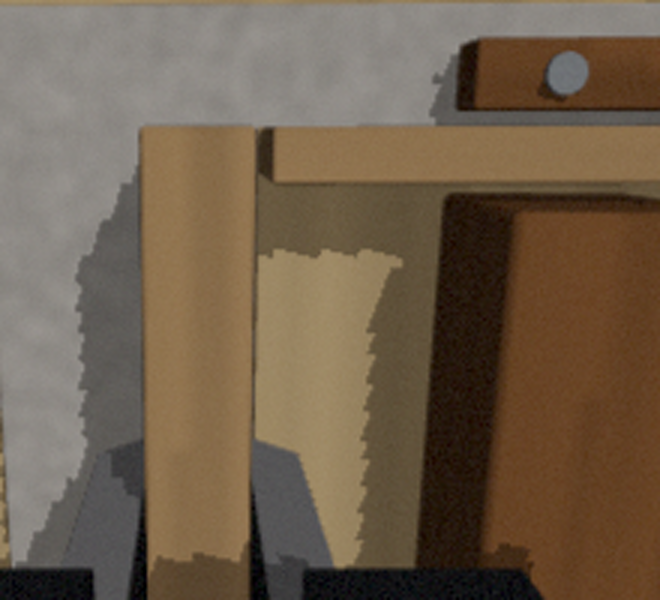

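```bash
python3 - <<'E'
from h import *
s=state();cm=cam('wrist',s)
psi=.241;x=np.array([np.cos(psi),np.sin(psi)]);y=np.array([-x[1],x[0]])
def o(c): return np.array(c)/3+[250,80]
for n,p,z in [('bd L',(141,127),.075),('bd R',(255,127),.075),('wall',(300,127),.055),('wall in',(300,182),.055),('wall mouth',(272,150),.055)]:
    P=ray(cm,o(p),z)[0,:2]; print(n,'u',(P@x).round(4),'v',(P@y).round(4))
E
```

```text
bd L u 0.4729 v -0.0214
bd R u 0.4901 v -0.0215
wall u 0.4992 v -0.0215
wall in u 0.4995 v -0.0308
wall mouth u 0.4944 v -0.0253
```

send_rows([
  {"fingers": 10, "linear": [1.9, 0.5, 0], "twist": 0},
  {"fingers": 10, "linear": [3.9, 1.0, 0], "twist": 0},
  {"fingers": 10, "linear": [5.8, 1.4, 0], "twist": 0},
  {"fingers": 10, "linear": [7.8, 1.9, 0], "twist": 0},
  {"fingers": 10, "linear": [9.7, 2.4, 0], "twist": 0},
  {"fingers": 10, "linear": [9.7, 2.4, 0], "twist": 0},
  {"fingers": 10, "linear": [9.7, 2.4, 0], "twist": 0},
])

```text
time: 16.3
eef_pos: [0.4983, 0.0246, 0.2307]
ee_rot: [-1.32, 1.035, -1.028]
force: [-7.5, -1.3, 9.1]
width: 0.0176
```

```bash
python3 - <<'E'
from h import *
s=state();R=Rn.from_rotvec(s['ee_rot']).as_matrix();print(s['time'],s['eef_pos'],np.arctan2(R[1,2],R[0,2]),R[2],s['force'],s['torque'])
im=get_image('wrist')[:,:,::-1];cv2.imwrite('pics/w11.png',im);cv2.imwrite('pics/w11c.png',cv2.resize(im[80:280,250:520],None,fx=2.9,fy=2.9,interpolation=cv2.INTER_CUBIC))
E
```

```text
16.3 [0.49828426 0.02464154 0.23066378] 0.24021975904126747 [ 8.84499812e-04 -9.99972451e-01 -7.36990332e-03] [-7.53675917 -1.26461963  9.13962998] [-0.10111289  1.8587536   0.14718057]
```

View pics/w11c.png

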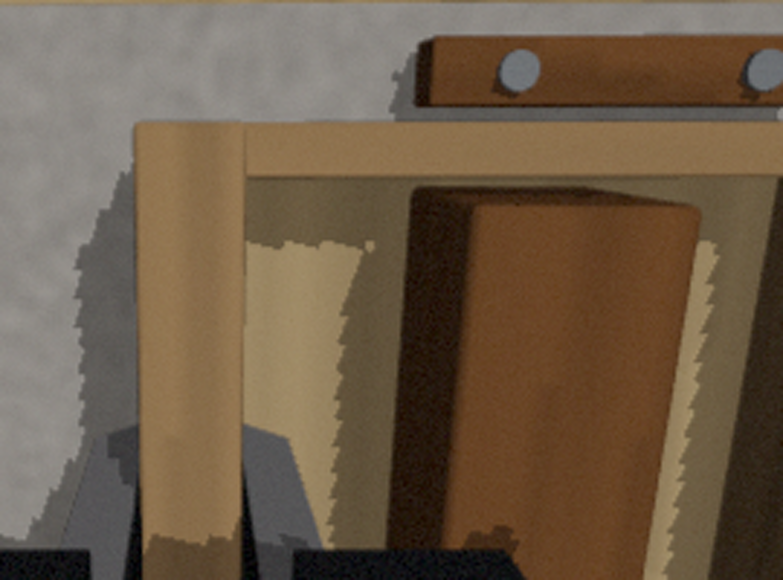

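send_rows([
  {"fingers": 10, "linear": [0, 0, 0.7], "twist": 0},
  {"fingers": 10, "linear": [0, 0, 1.4], "twist": 0},
  {"fingers": 10, "linear": [0, 0, 1.4], "twist": 0},
  {"fingers": 10, "linear": [0, 0, 1.4], "twist": 0},
])

```text
time: 16.85
eef_pos: [0.5002, 0.0249, 0.2316]
ee_rot: [-1.315, 1.032, -1.03]
force: [-5.2, -1.1, -4.5]
width: 0.0178
```

```bash
python3 - <<'E'
from h import *
s=state();R=Rn.from_rotvec(s['ee_rot']).as_matrix();print(s['time'],s['eef_pos'],np.arctan2(R[1,2],R[0,2]),R[2],s['force'],s['torque'])
E
```

```text
16.85 [0.50023214 0.02488303 0.23162144] 0.23994973132048755 [ 6.65840566e-05 -9.99997359e-01 -2.29727278e-03] [-5.20969662 -1.05203568 -4.53360051] [-0.31808724  1.05245443  0.1973553 ]
```

send_rows([
  {"fingers": 10, "linear": [1.9, 0.5, 0], "twist": 0},
  {"fingers": 10, "linear": [3.4, 0.8, 0], "twist": 0},
  {"fingers": 10, "linear": [4.9, 1.2, 0], "twist": 0},
  {"fingers": 10, "linear": [5.8, 1.4, 0], "twist": 0},
  {"fingers": 10, "linear": [5.8, 1.4, 0], "twist": 0},
  {"fingers": 10, "linear": [5.8, 1.4, 0], "twist": 0},
])

```text
time: 17.6
eef_pos: [0.5047, 0.026, 0.2316]
ee_rot: [-1.318, 1.034, -1.029]
force: [-8.7, -0.8, -0.0]
width: 0.0173
```

```bash
python3 - <<'E'
from h import *
s=state();R=Rn.from_rotvec(s['ee_rot']).as_matrix();print(s['time'],s['eef_pos'],np.arctan2(R[1,2],R[0,2]),R[2],s['force'],s['torque'],s['eef_pos'][:2]@[.971,.2387])
im=get_image('wrist')[:,:,::-1];cv2.imwrite('pics/w12.png',im);cv2.imwrite('pics/w12c.png',cv2.resize(im[80:280,250:520],None,fx=2.9,fy=2.9,interpolation=cv2.INTER_CUBIC))
im=get_image('side')[:,:,::-1];cv2.imwrite('pics/s12.png',cv2.resize(im[130:270,200:360],None,fx=4,fy=4,interpolation=cv2.INTER_CUBIC))
E
```

```text
17.6 [0.50472584 0.02603691 0.23162192] 0.2398948289877406 [ 4.79219913e-04 -9.99982573e-01 -5.88428169e-03] [-8.69649495 -0.75339387 -0.02317271] [-0.23777974  1.86897805  0.17469444] 0.49630379566306515
```

View pics/w12c.png

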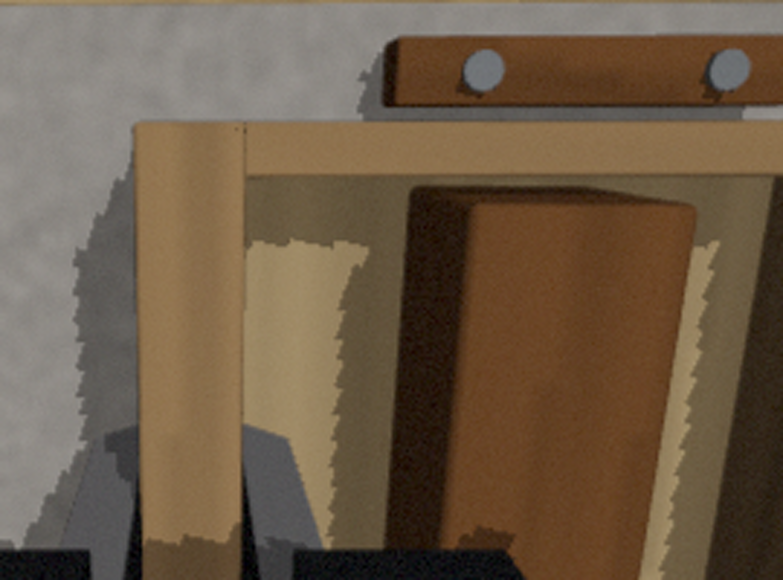

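View pics/s12.png

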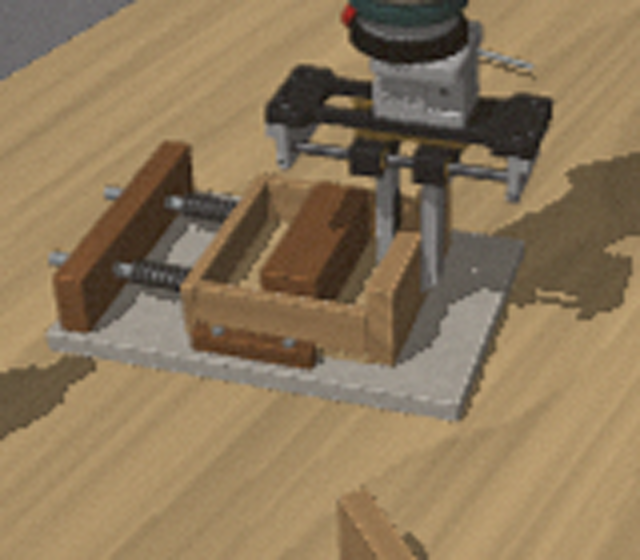

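send_rows([
  {"fingers": 10, "linear": [1.0, 0.2, 0], "twist": 0},
  {"fingers": 10, "linear": [1.9, 0.5, 0], "twist": 0},
  {"fingers": 10, "linear": [1.9, 0.5, 0], "twist": 0},
  {"fingers": 10, "linear": [1.9, 0.5, 0], "twist": 0},
])

```text
time: 18.2
eef_pos: [0.5062, 0.0265, 0.2316]
ee_rot: [-1.319, 1.035, -1.028]
force: [-10.3, -1.8, 2.0]
width: 0.0179
```

```bash
python3 - <<'E'
from h import *
s=state();R=Rn.from_rotvec(s['ee_rot']).as_matrix();print(s['time'],s['eef_pos'],np.arctan2(R[1,2],R[0,2]),R[2],s['force'],s['torque'],s['eef_pos'][:2]@[.971,.2387],s['width'])
E
```

```text
18.2 [0.50618706 0.02646338 0.23162829] 0.2398000391830182 [ 6.11740902e-04 -9.99974301e-01 -7.14310003e-03] [-10.25980273  -1.82204696   2.048962  ] [-0.37032422  2.1823036   0.19815847] 0.4978244493444923 0.017917902878791067
```

send_rows([
  {"fingers": 10, "linear": [0, 0, 0], "twist": 0},
  {"fingers": 10, "linear": [0, 0, 0], "twist": 0},
  {"fingers": 10, "linear": [0, 0, 0], "twist": 0},
  {"fingers": 10, "linear": [0, 0, 0], "twist": 0},
  {"fingers": 10, "linear": [0, 0, 0], "twist": 0},
  {"fingers": 10, "linear": [0, 0, 0], "twist": 0},
  {"fingers": 10, "linear": [0, 0, 0], "twist": 0},
  {"fingers": 10, "linear": [0, 0, 0], "twist": 0},
  {"fingers": 10, "linear": [0, 0, 0], "twist": 0},
  {"fingers": 10, "linear": [0, 0, 0], "twist": 0},
  {"fingers": 10, "linear": [0, 0, 0], "twist": 0},
  {"fingers": 10, "linear": [0, 0, 0], "twist": 0},
  {"fingers": 10, "linear": [0, 0, 0], "twist": 0},
  {"fingers": 10, "linear": [0, 0, 0], "twist": 0},
  {"fingers": 10, "linear": [0, 0, 0], "twist": 0},
  {"fingers": 10, "linear": [0, 0, 0], "twist": 0},
  {"fingers": 10, "linear": [0, 0, 0], "twist": 0},
  {"fingers": 10, "linear": [0, 0, 0], "twist": 0},
  {"fingers": 10, "linear": [0, 0, 0], "twist": 0},
  {"fingers": 10, "linear": [0, 0, 0], "twist": 0},
])

```text
time: 20.7
eef_pos: [0.5062, 0.0264, 0.2316]
ee_rot: [-1.319, 1.035, -1.028]
force: [-9.4, -2.1, 1.2]
width: 0.0176
```

```bash
python3 - <<'E'
from h import *
s=state();R=Rn.from_rotvec(s['ee_rot']).as_matrix();print(s['time'],s['eef_pos'],s['force'],s['eef_pos'][:2]@[.971,.2387])
im=get_image('wrist')[:,:,::-1];cv2.imwrite('pics/w13.png',im);cv2.imwrite('pics/w13c.png',cv2.resize(im[80:280,250:520],None,fx=2.9,fy=2.9,interpolation=cv2.INTER_CUBIC))
E
```

```text
20.7 [0.50615192 0.02643251 0.23162449] [-9.3844208  -2.14950188  1.23899619] 0.4977829543502979
```

View pics/w13c.png

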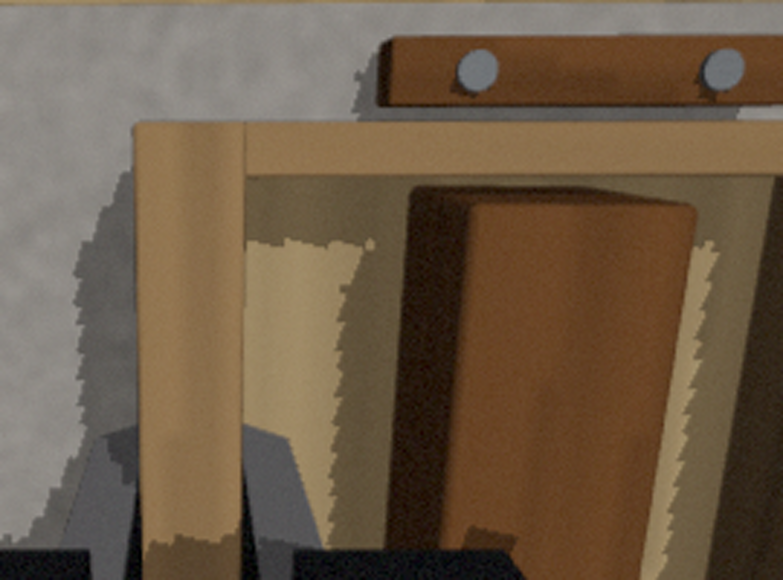

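```bash
python3 -c "
from rig import *
print(finish_job()); s=state(); print(s['time'],s['force'],s['eef_pos'])"
```

```text
the job is handed in; nothing more can be done
None
the job is handed in; nothing more can be done
```

The spacer is set in the drawer, and the front board is being held pressed on the drawer's open end. I handed the job in at about 20.7 s; no verdict was reported.

- **Spacer:** I placed it flat on the drawer floor and let go. In the wrist picture it lay square, about 58 mm behind the open end and within about 2 mm of the drawer's centreline.
- **Front board:** I took the look-alike farthest from the base, stood it on the base board and pressed it on. After a 2.5 s hold, the force reading was about 9.6 N; it had read 10.4 N at the start of the hold. The arm's position suggests the drawer moved back about 11 mm, well short of the end stop.
- **Fit:** The board's ends were flush to within about 1 mm and its yaw was within about 0.01 rad. The tool was tilted about 0.007 rad.
- **Bystanders:** I never touched the glue bottle, screwdriver or tape measure, and I took no separate pictures at the end to confirm they had not moved.

Checks that disagreed:
- The force and position estimates of the push differ by about 1–1.5 N.
- The top and wrist cameras differed by up to 4 mm on the drawer's position, mostly along its depth.
- During the press, the board briefly bore down on the base board with about 9 N, so I raised it about 1 mm. It may now stand up to about 1 mm clear of the base board.

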